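# Pin the swivel plate of a filing jig

## Robot

A 7-joint arm with a two-finger parallel gripper is mounted at the origin on the work surface. World frame = base frame: x ahead of the robot, y to its left, z up, the work surface at z = 0. Lengths are in m, angles in rad, forces in N, time in s.
With the tool pointing down it reaches from about 0.425 to 0.925 m from the base axis. Payload 6.8 kg.
Tool frame: the origin (TCP) lies at the very end of the fingers, on their centre line; the grasp point (between the pads) lies 19 mm behind it; z points along the fingers, y is the line along which they close (so a half turn about z gives the same grasp; the last joint's range is limited). The gripper opens to 85 mm and grips with 20 to 120 N. Pads are 22 mm wide; open, the fingers measure 114 mm over their backs; the gripper's body (76 mm by 85 mm) begins 54 mm behind the grasp point. The pads swing forward as they close: fully open they stand 13 mm farther back than shut.
Start: joints at [1.159, 0.477, 0.022, 1.555, -0.011, 1.109, -0.083], TCP at [0.202, -0.644, 0.231] pointing down, gripper open.
Joint ranges: [-2.96, 2.96], [-0.34, 2.1], [-1.41, 1.46], [0.24, 2.44], [-1.37, 4.51], [0.17, 1.92], [-2.96, 2.96]. Speed limits (rad/s): [2.39, 2.39, 3.14, 3.14, 3.14, 3.14, 3.14].

## Interface

Orientations are given as a unit quaternion [w, x, y, z].
In Python, from workcell import env, vision gives the robot as it stands.
- The arm moves only by the shell command python3 -m creep 'ROWS'. ROWS is JSON, a list that holds one entry, the list of rows, each a list of 5 numbers: the shift along the tool's x, y, z in mm, then the turn about the tool's z in degrees, then the gripper command: -1 is fully open, 1 is shut, values between are in proportion. In form: [[[tx, ty, tz, twist, claw], ...]]. A call has 1 to 8 rows; each row is the pose to reach, as a shift and turn from the pose commanded when the call began, along the tool's axes at that moment; what a row does not reach only later rows make up. A row lasts 1/10 s, in which the tool goes at most 50 mm and 8.59 degrees, less where a joint would pass 70% of its speed; a pose out of reach is approached as far as the arm can. A call with a gripper value outside its range is refused whole. The fingers move at their own pace and stop on an object; the grip force is fixed at half the most. Time passes only in rows, so rows that repeat a pose let the fingers close. It gives the time, the measured TCP pose, the force, the opening and the grip force at its end, in the units of the state.
- env.read_state(): the state, without advancing time (a new reading comes with each control period).
- vision.get_image(name): name is "side" or "top"; returns the picture (400x640x3 uint8, red, green, blue); there is no depth.
- vision.get_calibration(name): a dict with "K" (3x3 intrinsics, pixels), "R" (3x3) and "t" (3): a world point X has camera coordinates R X + t. Camera axes: x right, y down, z forward; pixel columns grow to the right and rows downward; lengths in m; the calibration is good to about 2 mm. A picture is of the moment at which its call begins. get_calibration takes no time and is no camera call.
- env.job_done(): hands the job in; it is judged then, once.
The state is a dict: "time": time; "q": joint angles; "dq": joint speeds; "tau": joint torques, N m; "position": TCP position; "tool_rot": TCP orientation; "force": force on the tool from outside, world axes, zero at the start; "wrist_torque": the same for the moment, N m; "gripper_width": finger opening in m; "finger_force": force on a finger pad.
Only numpy, scipy, OpenCV 4.12 (cv2) and the standard library are available. Lean on these libraries where they do the work, as an engineer would, in place of code of your own. Each camera call takes 0.05 s, during which the arm holds its last target. There are 200 camera calls.

## Task

The half-round plate on the sloping filing jig has swung away from its stop bar: push it round by fingertip until its straight edge lies against the bar. Then take the headed steel retaining pin from the wooden rack and push it through the plate and the jig bed under it, fully home with its collar on the plate, and let go. Leave every other thing where it is.

Things in the scene. Friction and masses are not known exactly. Their poses are not given: they have to be found in the camera images.
- bed: Dark steel bed plate of the filing jig, 220 x 220 x 14 mm, fixed, sloping 25 degrees. Origin: centre of its upper face, on the swivel plate's pivot axis (105 mm above the table). x points up the slope (away from the robot, within 0.3 rad), y left across the slope, z square out of the face (25 degrees from vertical, leaning to the robot). It stands on a 215 x 235 mm foot.
- stop_bar (a point): Middle of the stop bar's straight side, at (0, 60, 0) mm in the bed's axes. The fixed steel bar on the bed's face, left of the pivot, spans y 25 to 95 mm and x -16 to 0 mm and stands 18 mm above the face.
- bed_hole (a point): Mouth of the 17.5 mm hole that goes straight through the bed plate (14 mm), at (40, 40, 0) mm in the bed's axes; axes as the bed's, so the hole runs along z.
- swivel (a joint): Angle (rad) of the half-round aluminium swivel plate about the bed's z axis: 0 with its straight edge against the stop bar (a hard stop; its half disc then covers the bed's up-slope half), growing clockwise seen from above the face, up to 1.2. The pivot is stiff: it stays where it is left and takes 0.15 to 0.4 N m to turn (2 to 6 N at the stud).
- plate_pivot (a point): Pivot, on the swivel plate's top face, 12 mm above the bed's origin; a 26 mm cap stands 9 mm proud there. The plate is a half disc of radius 90 mm, 10 mm thick, 2 mm clear of the bed; its straight edge passes through the pivot axis. Axes turn with the plate, z out of the face; its straight edge lies along y, the half disc on the +x side.
- stud_foot (a point): Foot, on the plate's top face, of the steel finger stud: 16 mm diameter, standing 36 mm square to the plate, 68 mm from the pivot, at (44, -52) mm in the plate's x, y (and in the bed's x, y at swivel angle 0). Axes turn with the plate. Pushing it anticlockwise (up the slope) closes the plate on the bar.
- plate_hole (a point): Mouth, on the plate's top face, of the 17.5 mm hole through the swivel plate, 57 mm from the pivot. It lies straight above the bed hole when the swivel angle is 0. Axes turn with the plate, z out of the face.
- rack: Oiled wooden rack, a fixed block 62 x 230 x 50 mm, origin under its centre, y along its row of three 18 mm holes (40 mm deep, 72 mm apart). The retaining pin, a drift and an awl stand in the holes in any order, upright but for a degree or two of play.
- pin: Loose round steel retaining pin, 107 mm long, about 0.16 kg: shank 14 mm diameter, 60 mm long, tapered nose (7 mm across at the tip, full after 10 mm); collar 34 mm across, 6 mm thick; head 24 mm diameter, 41 mm long. Origin at the nose's tip, z along the pin to the head. In the rack it stands nose down, tip 10 mm above the table, collar 20 mm above the rack.
- pin_tip (a point): The tip of the pin's nose (the pin's origin).
- pin_head (a point): Point on the pin's axis in the middle of its head, 88 mm from the tip.
- drift: Bystander: dark steel drift, a headless rod 15 mm across and 115 mm long, tapering to its top, standing in the rack. Origin at its lower end.
- awl: Bystander: wood-handled awl with a 30 mm pear-shaped handle, 105 mm long, standing in the rack. Origin at its lower end.
- file: Bystander: flat file with wooden handle, 245 mm long, lying between rack and jig. Origin under its middle.
- wrench: Bystander: wrench lying at the left.
- screwdriver: Bystander: screwdriver lying at the right.
- weight: Bystander: brass weight 48 mm across, 56 mm high, in the middle beyond the file.
Mind the look-alikes: they are no part of the job. What is meant by the pin is not yellow, and is the larger of those in its own colour.

How it is judged:
On the way:
1. the swivel plate's straight edge lies against the stop bar, before the pin is put in (value of joint swivel below 0.04 rad and distance between pin_tip and bed_hole above 0.06 m), for 0.2 s.
At the end, for the whole second after the job is handed in: The straight edge lies against the bar (swivel angle under 0.06 rad); the pin is through both holes (tip within 9 mm of the bed hole's axis sideways, pin within 0.15 rad of square), its collar within 4 mm of the plate, at rest and released (value of joint swivel below 0.06 rad and x of pin_tip in the frame of bed_hole between -0.009 and 0.009 m and y of pin_tip in the frame of bed_hole between -0.009 and 0.009 m and z of pin_tip in the frame of bed_hole between -0.056 and -0.044 m and angle between the z axis of pin and the z axis of bed, either way round below 0.15 rad and linear speed of pin below 0.02 m/s and contact force between the fingers and pin below 0.1 N); the robot touches nothing.
It fails at once if the drift, awl, file, wrench, screwdriver or brass weight is shifted more than 40 mm (distance of any of drift, awl, file, wrench, screwdriver, weight from where it was at the start of the episode above 0.04 m).
It also fails if it takes over 61 s, if anything falls off the work surface, if the arm or the gripper's body presses on something with over 40 N, if the wrist force passes 120 N, or if a joint passes its speed limit or range.

## Working session

There is one attempt and no reset: what is moved stays moved. The work goes in short steps, Python scripts to look and compute and a shell command to move; the robot and the scene stay as the last step left them, time stands still between calls to the robot, and variables do not carry over. Pictures are saved under pics/ and viewed, at most 10 in all, crops included, and the job is handed in when it is done.

```bash
mkdir -p pics; ls; python3 - <<'E'
from workcell import env, vision
import cv2
for n in("side","top"):
    cv2.imwrite(f"pics/{n}0.png",vision.get_image(n)[:,:,::-1])
    c=vision.get_calibration(n);print(n,c)
s=env.read_state();print(s)
E
```

```text
pics
side {'K': array([[433.45578108,   0.        , 324.24273113],
       [  0.        , 433.45578108, 197.35080054],
       [  0.        ,   0.        ,   1.        ]]), 'R': array([[-0.77731789, -0.62903197, -0.00978115],
       [-0.36761997,  0.4667886 , -0.8043407 ],
       [ 0.51052174, -0.62163267, -0.59408785]]), 't': array([0.42318205, 0.29065162, 0.86812524])}
top {'K': array([[441.53523417,   0.        , 320.79877449],
       [  0.        , 441.53523417, 189.35713979],
       [  0.        ,   0.        ,   1.        ]]), 'R': array([[-0.01484815, -0.99984088,  0.00988704],
       [-0.99350438,  0.01363689, -0.11297381],
       [ 0.112821  , -0.01150027, -0.99354877]]), 't': array([-0.00360796,  0.57601946,  1.13876462])}
{'time': 0.1, 'q': array([ 1.15886117,  0.47773887,  0.02230782,  1.55631603, -0.01154249,
        1.10927793, -0.08311716]), 'dq': array([ 0.00022607, -0.00208563, -0.0007673 , -0.00059533, -0.0010773 ,
       -0.00088308,  0.00075732]), 'tau': array([ 4.44478574e-03, -5.97762573e+01,  1.61369797e+00, -2.81955957e+01,
        1.27881064e-02,  4.97909714e-03, -4.10272094e-05]), 'position': array([ 0.20181873, -0.64358652,  0.2304233 ]), 'tool_rot': array([-7.92226109e-04,  9.88481226e-01,  1.51341382e-01, -1.53369007e-04]), 'force': array([-0.58972213, -0.76174697, -0.04226697]), 'wrist_torque': array([0.02016198, 0.00127143, 0.03514168]), 'finger_force': 0.0, 'gripper_width': 0.08518837251891351}
```

View pics/side0.png

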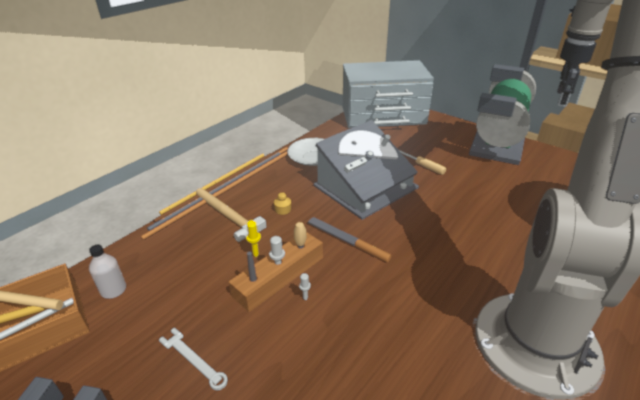

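View pics/top0.png

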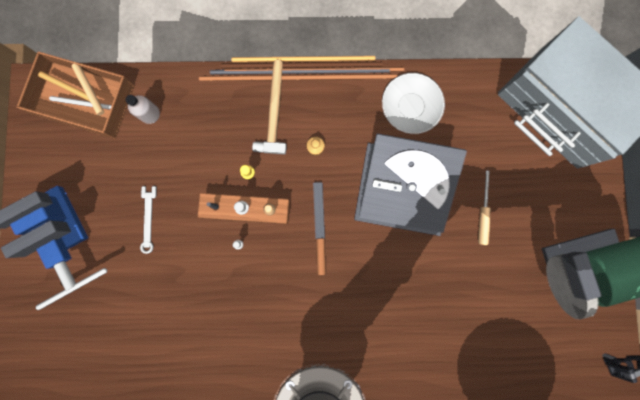

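The top view shows the rack at about (243,208). The grey pin candidate is at (241,207), with the drift at (214,206) and the awl at (268,209). A yellow look-alike is at (247,172), a small grey one at (238,244), and the jig is at about (412,187).

```bash
python3 - <<'E'
import cv2,numpy as np
s=cv2.imread("pics/side0.png");t=cv2.imread("pics/top0.png")
a=cv2.resize(s[210:310,220:340],(600,500),interpolation=cv2.INTER_CUBIC)
cv2.imwrite("pics/c1.png",a)
b=cv2.resize(t[125:245,345:475],None,fx=5,fy=5,interpolation=cv2.INTER_CUBIC)
cv2.imwrite("pics/c2.png",b[:600])
E
```

```text
(no output)
```

View pics/c1.png

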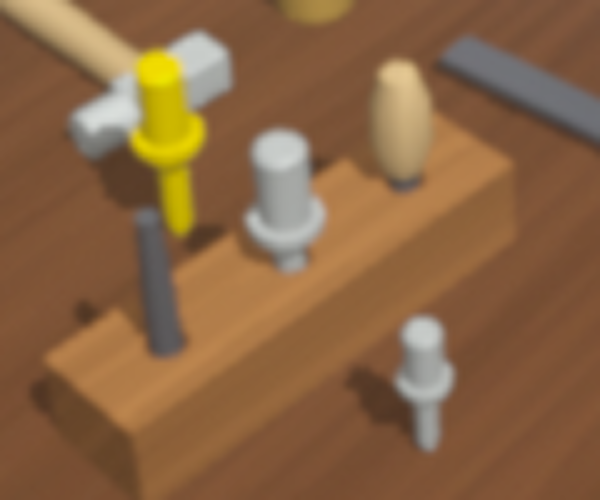

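View pics/c2.png

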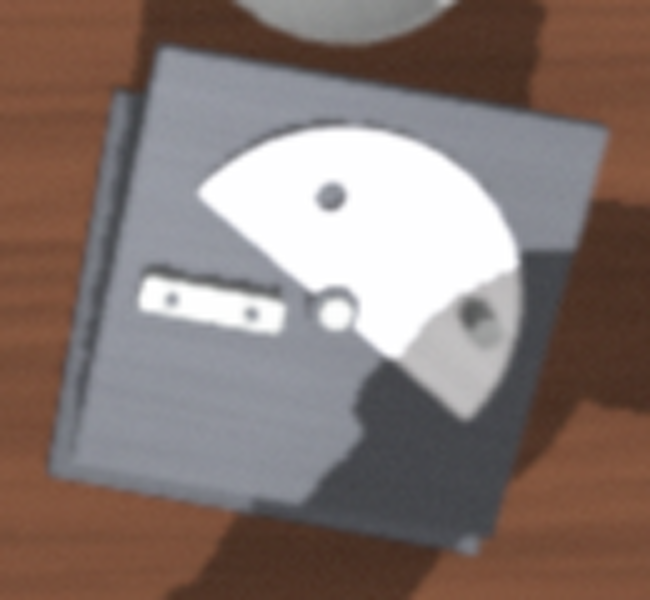

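Candidates: grey in the rack at side (276,246), small grey on the table at side (304,286), and yellow at side (253,235). The pin is the one in the rack: it isn't yellow and is the larger of the two greys. The jig crop shows the cap at (337,312), the plate hole at (331,196), the stud at about (485,325) and the bar centre at (213,303).

```bash
cat > h.py <<'E'
import numpy as np
from workcell import env, vision
from scipy.optimize import least_squares
from scipy.spatial.transform import Rotation as Ro
def proj(n,X):
    c=vision.get_calibration(n);p=c["K"]@(c["R"]@np.asarray(X,float)+c["t"]);return p[:2]/p[2]
def plane(n,uv,z):
    c=vision.get_calibration(n);C=-c["R"].T@c["t"]
    d=c["R"].T@np.linalg.solve(c["K"],[*uv,1]);return C+d*(z-C[2])/d[2]
def tri(a,b):
    return least_squares(lambda X:np.r_[proj("side",X)-a,proj("top",X)-b],[.5,0,.1]).x
def bedR(yaw): return (Ro.from_euler('z',yaw)*Ro.from_euler('y',-np.radians(25))).as_matrix()
def bed(x,y,yaw): return bedR(yaw),np.array([x,y,.105])
E
python3 - <<'E'
from h import *
cr=lambda u,v:np.array([345+u/5,125+v/5])-.4
f=lambda u,v:cr(u,v)
obs=[((.11,.11,0),(160,45)),((.11,-.11,0),(608,130)),((0,0,.021),(338,313)),((0,.095,.018),(143,275)),((0,.025,.018),(286,293)),((-.016,.025,.018),(282,333)),((-.016,.095,.018),(138,308))]
def res(p):
    R,o=bed(*p);return np.concatenate([proj("top",o+R@np.array(a))-f(*u) for a,u in obs])
r=least_squares(res,[.6,-.2,0]);print(r.x,r.fun.round(1))
R,o=bed(*r.x)
def rs(a,x,y,z): 
    c,s=np.cos(a),np.sin(a);return o+R@np.array([c*x+s*y,-s*x+c*y,z])
for pt,u in (((.04,.04,.012),(331,196)),((.044,-.052,.012),(468,308)),((.044,-.052,.048),(488,330))):
    q=least_squares(lambda a:proj("top",rs(a[0],*pt))-f(*u),[.5]);print(q.x,q.fun)
a=.5
print("pin",tri((275.8,238.7),(241,207.)),plane("top",(241,207),.117),plane("side",(275.8,238.7),.117))
s=env.read_state();print(Ro.from_quat(s["tool_rot"][[1,2,3,0]]).as_matrix().round(3))
print(R.round(3), "stud top@0",rs(0,.044,-.052,.048),"hole",o+R@[.04,.04,.012])
for k in((0,0,.021),(-.11,-.11,0),(-.11,.11,0)): print(proj("side",o+R@np.array(k)))
E
```

```text
[ 0.57696102 -0.23599998 -0.19808025] [ 0.1 -0.   0.2 -0.5 -0.3 -0.2  0.5  0.  -0.   1.6 -0.7 -0.3  0.2 -0.5]
[0.52336804] [-0.00137948 -0.01963234]
[0.52544059] [1.26769061 0.10277083]
[0.51494658] [0.11169036 0.00806384]
pin [0.52719281 0.1863943  0.1153321 ] [0.52559486 0.18490698 0.117     ] [0.52716702 0.18839089 0.117     ]
[[ 0.954  0.299 -0.001]
 [ 0.299 -0.954  0.002]
 [-0.    -0.002 -1.   ]]
[[ 0.889  0.197 -0.414]
 [-0.178  0.98   0.083]
 [ 0.423  0.     0.906]] stud top@0 [ 0.58593684 -0.29083862  0.16709798] hole [ 0.61540371 -0.20291815  0.13278042]
[369.20446438 152.47374009]
[416.80458341 171.39129415]
[362.30262077 200.64858504]
```

```bash
cat >> h.py <<'E'
P=[.57696,-.2360,-.19808]
Rb,ob=bed(*P)
def st(a,x,y,z):
    c,s=np.cos(a),np.sin(a);return ob+Rb@np.array([c*x+s*y,-s*x+c*y,z])
def to(X,yaw=None):
    s=env.read_state();M=Ro.from_quat(s["tool_rot"][[1,2,3,0]]).as_matrix()
    d=M.T@(np.array(X)-s["position"])*1000
    y0=np.arctan2(M[1,0],M[0,0]);print("shift",d.round(1),"twist",None if yaw is None else np.degrees(y0-yaw).round(1))
E
python3 - <<'E'
from h import *
print("grinder",plane("top",(560,300),.15))
u=np.array([np.cos(P[2]),np.sin(P[2]),0])
for a in (.52,.35,.17,0):
    T=st(a,.044,-.052,.048);F=T-u*.019+[0,0,-.022]
    print(a,T.round(4),F.round(4),"bedframe tip",(Rb.T@(F-ob)).round(4))
to((.25,-.43,.35),P[2])
T=st(.52,.044,-.052,.048); to(T-u*.045+[0,0,.06],P[2]);to(T-u*.045+[0,0,-.02],P[2])
E
```

```text
grinder [ 0.29530673 -0.56435124  0.15      ]
0.52 [ 0.5549 -0.2999  0.1537] [ 0.5362 -0.2962  0.1317] bedframe tip [-0.0142 -0.067   0.0361]
0.35 [ 0.5654 -0.2989  0.1584] [ 0.5467 -0.2951  0.1364] bedframe tip [-0.003  -0.0639  0.0361]
0.17 [ 0.5762 -0.2957  0.1631] [ 0.5576 -0.292   0.1411] bedframe tip [ 0.0081 -0.0587  0.0361]
0 [ 0.5859 -0.2908  0.1671] [ 0.5673 -0.2871  0.1451] bedframe tip [ 0.0175 -0.052   0.0361]
shift [ 109.9 -189.6 -119.3] twist 28.8
shift [ 400.3 -243.9   17.1] twist 28.8
shift [ 400.3 -243.8   97.1] twist 28.8
```

```bash
python3 -m creep '[[[20,-40,-60,0,1],[60,-110,-110,0,1],[110,-190,-120,8,1],[170,-200,-90,16,1],[230,-215,-60,24,1],[290,-225,-30,29,1],[350,-235,0,29,1],[400,-244,17,29,1]]]'
python3 - <<'E'
from h import *
u=np.array([np.cos(P[2]),np.sin(P[2]),0])
T=st(.52,.044,-.052,.048);to(T-u*.045+[0,0,-.02],P[2])
E
```

```text
time: 0.9
position: [0.3977, -0.366, 0.2624]
tool_rot: [0.0, 0.995, -0.101, 0.0]
force: [1.2, -0.2, 0.0]
gripper_width: 0.0
finger_force: 0.0
shift [ 95.6 -96.2 128.7] twist -0.3
```

```bash
python3 -m creep '[[[35,-35,30,0,1],[70,-70,60,0,1],[96,-96,90,0,1],[96,-96,129,0,1],[96,-96,129,0,1],[96,-96,129,0,1],[96,-96,129,0,1]]]'
python3 - <<'E'
from h import *
u=np.array([np.cos(P[2]),np.sin(P[2]),0])
for a in(.52,.35,.17,0):
  T=st(a,.044,-.052,.048);to(T-u*.019+[0,0,-.022],P[2])
import cv2
cv2.imwrite("pics/s1.png",cv2.resize(vision.get_image("side")[100:230,300:470,::-1],None,fx=4,fy=4,interpolation=cv2.INTER_CUBIC))
E
```

```text
time: 1.6
position: [0.5103, -0.2946, 0.1357]
tool_rot: [0.001, 0.995, -0.102, 0.001]
force: [-0.9, 0.3, 0.6]
gripper_width: 0.0
finger_force: 0.0
shift [25.7 -3.8  4. ] twist -0.4
shift [35.8 -6.9 -0.7] twist -0.4
shift [ 45.8 -12.2  -5.3] twist -0.4
shift [ 54.3 -18.9  -9.3] twist -0.4
```

View pics/s1.png

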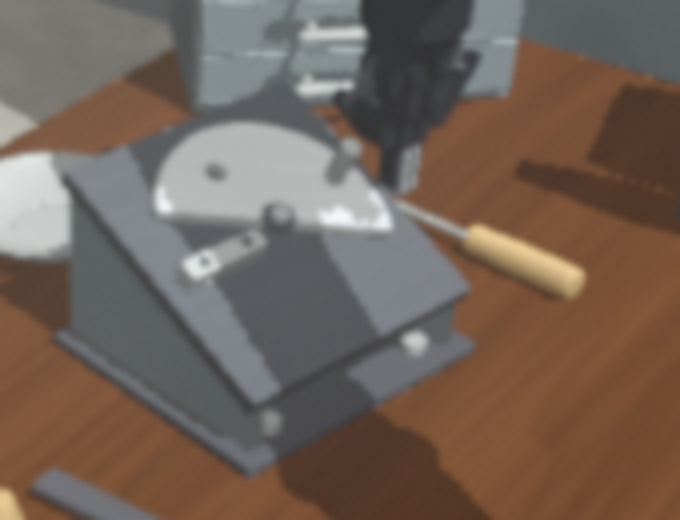

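The stud is at crop (345,155), with the fingers at (400,165) just downslope of it. That matches the model, so I'll push along the arc.

```bash
python3 -m creep '[[[18,-3,4,0,1],[26,-4,4,0,1],[31,-6,2,0,1],[36,-8,0,0,1],[41,-10,-3,0,1],[46,-13,-5,0,1],[51,-16,-8,0,1],[56,-20,-9,0,1]]]'
python3 -m creep '[[[1,-1,0,0,1],[2,-1,0,0,1],[2,-1,0,0,1]]]'
python3 - <<'E'
from h import *
print(env.read_state()["position"], [proj("top",st(0,.04,.04,.012)),proj("top",st(.05,.04,.04,.012))])
import cv2
im=vision.get_image("top");cv2.imwrite("pics/t1f.png",im[:,:,::-1])
cv2.imwrite("pics/t1.png",cv2.resize(im[125:245,345:475,::-1],None,fx=5,fy=5,interpolation=cv2.INTER_CUBIC))
E
```

```text
time: 2.45
position: [0.5668, -0.2863, 0.1437]
tool_rot: [0.001, 0.995, -0.102, -0.001]
force: [-6.2, -0.8, 4.1]
gripper_width: 0.0002
finger_force: 3.3
time: 2.75
position: [0.5687, -0.2851, 0.1437]
tool_rot: [0.0, 0.995, -0.102, -0.002]
force: [-8.4, 0.6, 5.5]
gripper_width: 0.0003
finger_force: 4.1
[ 0.56865372 -0.28510483  0.14366177] [array([399.17159639, 167.59826973]), array([400.17864914, 166.99331158])]
```

View pics/t1.png

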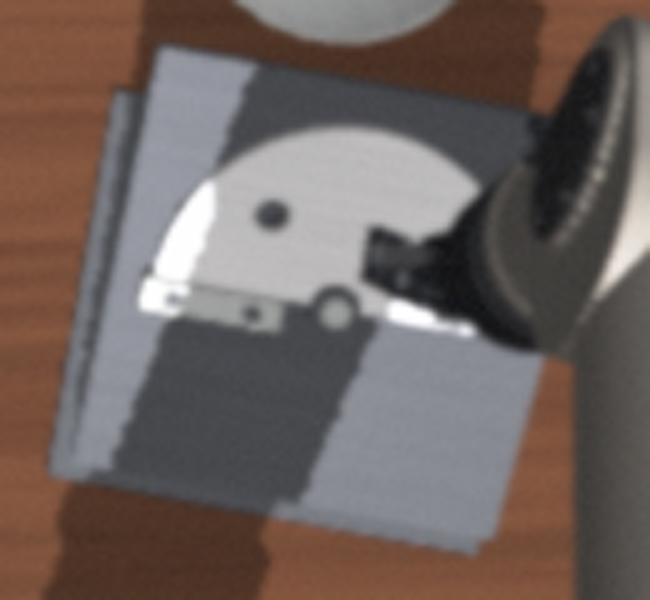

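The hole is now at crop (272,214), which is px (399.0,167.4). Angle 0 predicts (399.2,167.6), so the edge is near the bar. I'll nudge further to confirm the hard stop.

```bash
python3 -m creep '[[[2,0,0,0,1],[3,-1,0,0,1],[4,-2,0,0,1],[4,-2,0,0,1]]]'
```

```text
time: 3.2
position: [0.5691, -0.2851, 0.1434]
tool_rot: [0.001, 0.995, -0.103, -0.005]
force: [-19.3, 0.5, 11.7]
gripper_width: 0.0001
finger_force: 9.3
```

The force rose to 19 N with no motion, so the plate is on the stop. Next: back off and go to the pin.

```bash
python3 -m creep '[[[-30,0,0,0,1],[-30,-20,-50,0,1],[-30,-60,-95,0,0.4],[-30,-110,-120,0,-0.18],[-30,-160,-120,0,-0.18],[-30,-210,-120,0,-0.18],[-30,-260,-120,0,-0.18],[-30,-310,-120,0,-0.18]]]'
python3 - <<'E'
from h import *
print("row",plane("top",(268,209),.11),plane("top",(214,206),.11))
to((.5265,.1865,.16),P[2])
E
```

```text
time: 4.0
position: [0.6055, 0.0122, 0.2644]
tool_rot: [-0.0, 0.995, -0.101, 0.001]
force: [1.2, -1.3, -0.1]
gripper_width: 0.0504
finger_force: 0.0
row [0.52025565 0.11973253 0.11      ] [0.52952753 0.25241529 0.11      ]
shift [-112.8 -154.7  104.2] twist -0.3
```

```bash
python3 -m creep '[[[-35,-48,0,0,-0.18],[-70,-96,20,0,-0.18],[-113,-155,60,0,-0.18],[-113,-155,95,0,-0.18],[-113,-155,95,0,-0.18],[-113,-155,95,0,-0.18],[-113,-155,95,0,-0.18]]]'
python3 - <<'E'
from h import *
to((.5265,.1865,.086),P[2])
import cv2
a=cv2.resize(vision.get_image("side")[190:310,210:350,::-1],None,fx=4,fy=4,interpolation=cv2.INTER_CUBIC)
cv2.imwrite("pics/s2.png",a)
E
```

```text
time: 4.7
position: [0.5263, 0.1846, 0.1688]
tool_rot: [-0.0, 0.995, -0.101, 0.001]
force: [-0.0, -0.1, 0.5]
gripper_width: 0.0504
finger_force: 0.0
shift [-0.3 -1.9 82.8] twist -0.3
```

View pics/s2.png

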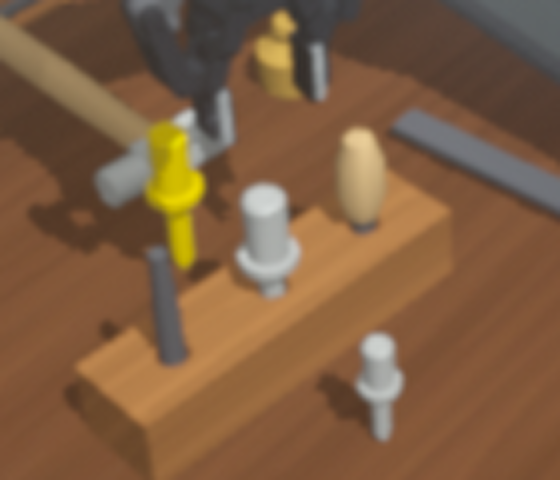

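The fingertips at (228,138) and (318,98) straddle the pin head at (265,195), clear of the drift and awl. Descend and grip.

```bash
python3 -m creep '[[[0,-2,30,0,-0.18],[0,-2,60,0,-0.18],[0,-2,82,0,-0.18],[0,-2,82,0,-0.18],[0,-2,82,0,1],[0,-2,82,0,1],[0,-2,82,0,1],[0,-2,82,0,1]]]'
```

```text
time: 5.55
position: [0.5278, 0.1873, 0.088]
tool_rot: [-0.001, 0.995, -0.101, 0.002]
force: [0.3, -0.6, 6.7]
gripper_width: 0.0222
finger_force: 58.9
```

```bash
python3 -m creep '[[[0,0,-20,0,1],[0,0,-50,0,1],[0,0,-90,0,1],[0,0,-130,0,1],[0,0,-160,0,1],[0,0,-160,0,1],[0,0,-160,0,1]]]'
python3 - <<'E'
from h import *
import cv2
s=env.read_state();X=s["position"];print(X)
for n in("side","top"):print(n,proj(n,X),proj(n,X-[0,0,.078]))
a=vision.get_image("side")[:,:,::-1];u,v=proj("side",X-[0,0,.03]).astype(int)
print(u,v);cv2.imwrite("pics/s3.png",cv2.resize(a[v-50:v+60,u-60:u+60],None,fx=5,fy=5,interpolation=cv2.INTER_CUBIC))
E
```

```text
time: 6.25
position: [0.526, 0.187, 0.2467]
tool_rot: [-0.0, 0.995, -0.101, 0.001]
force: [-0.5, -0.2, -2.4]
gripper_width: 0.0225
finger_force: 59.2
[0.52604733 0.18697341 0.24667919]
side [271.79141262 190.47083769] [274.79195118 220.36854225]
top [229.82249495 202.39159883] [236.34723526 205.19278271]
272 202
```

View pics/s3.png

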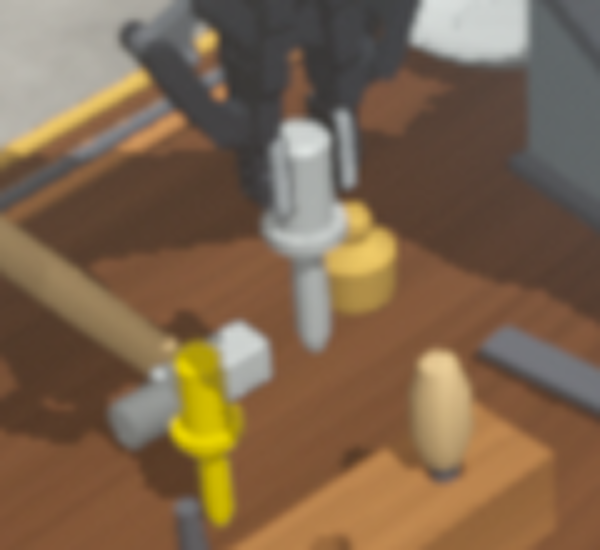

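The pin is gripped, with its tip at px (275,221) where predicted (78 mm below the TCP). Carry it over the hole.

```bash
python3 - <<'E'
from h import *
H=st(0,.04,.04,.012);print(H);to(H+[0,0,.110],P[2])
E
```

```text
[ 0.61540268 -0.20291815  0.13278042]
shift [166.5 363.5   2.8] twist -0.3
```

```bash
python3 -m creep '[[[15,40,-30,0,1],[40,85,-30,0,1],[65,130,-30,0,1],[85,175,-30,0,1],[105,220,-30,0,1],[125,265,-30,0,1],[145,310,-30,0,1],[166,355,-20,0,1]]]'
python3 -m creep '[[[0,8,10,0,1],[0,8,20,0,1],[0,8,20,0,1],[0,8,20,0,1],[0,8,20,0,1]]]'
python3 - <<'E'
from h import *
import cv2
H=st(0,.04,.04,.012);to(H+[0,0,.110],P[2])
X=env.read_state()["position"]
for p in(X,X-[0,0,.078],H):print(proj("side",p),proj("top",p))
a=vision.get_image("side")[:,:,::-1];b=vision.get_image("top")[:,:,::-1]
A=cv2.resize(a[80:200,310:430],None,fx=5,fy=5,interpolation=cv2.INTER_CUBIC)
cv2.imwrite("pics/s4.png",A);cv2.imwrite("pics/t4f.png",b)
E
```

```text
time: 7.1
position: [0.6165, -0.1941, 0.2655]
tool_rot: [0.0, 0.995, -0.101, -0.0]
force: [1.4, 0.2, -1.6]
gripper_width: 0.0224
finger_force: 59.2
time: 7.6
position: [0.6155, -0.1976, 0.2467]
tool_rot: [-0.0, 0.995, -0.1, 0.0]
force: [0.7, -0.3, -0.9]
gripper_width: 0.0222
finger_force: 59.3
shift [0.9 5.3 4. ] twist -0.1
[349.15150659 112.68282803] [406.42882263 159.13502018]
[348.46801832 138.50847918] [399.73876108 165.11196591]
[349.32936414 149.01785499] [399.17159639 167.59826973]
```

View pics/s4.png

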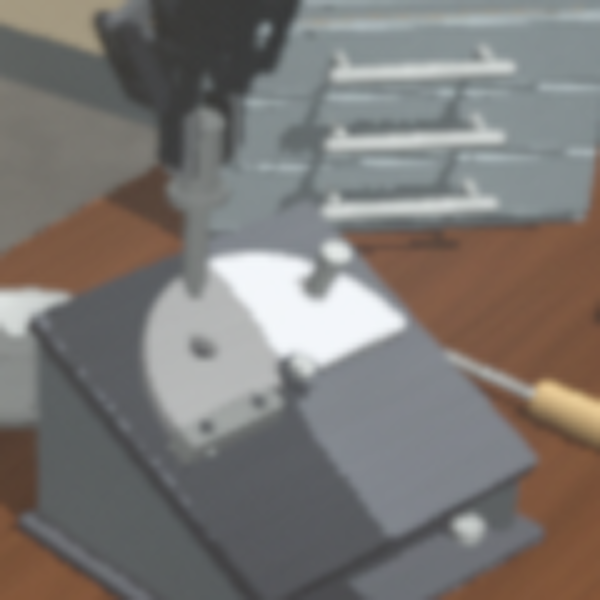

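The tip is at px (348.2,138.2), predicted (348.5,138.5). The hole is at (350,149), predicted (349.3,149). Lower the nose about 8 mm into the mouth.

```bash
python3 -m creep '[[[1,5,10,0,1],[1,5,20,0,1],[1,5,30,0,1],[1,5,35,0,1],[1,5,40,0,1],[1,5,42,0,1],[1,5,42,0,1],[1,5,42,0,1]]]'
python3 - <<'E'
from h import *
H=st(0,.04,.04,.012);to(H+[0,0,.078-.008],P[2])
E
```

```text
time: 8.5
position: [0.6152, -0.2048, 0.2045]
tool_rot: [0.0, 0.995, -0.101, 0.0]
force: [0.2, 0.5, -0.9]
gripper_width: 0.0225
finger_force: 59.3
shift [-0.2 -1.9  1.8] twist -0.2
```

```bash
python3 -m creep '[[[0,-2,2,0,1],[-7,-2,2,0,1],[-13,-2,3,0,1],[-20,-2,4,0,1],[-27,-2,6,0,1],[-34,-2,9,0,1],[-41,-2,12,0,1],[-41,-2,12,0,1]]]'
```

```text
time: 9.3
position: [0.5759, -0.1951, 0.1939]
tool_rot: [0.0, 0.995, -0.101, 0.002]
force: [3.0, -1.4, 4.8]
gripper_width: 0.0224
finger_force: 60.9
```

```bash
python3 - <<'E'
from h import *
import cv2
X=env.read_state()["position"]
a=vision.get_image("side")[:,:,::-1];b=vision.get_image("top")[:,:,::-1]
f=lambda i:cv2.resize(i,None,fx=5,fy=5,interpolation=cv2.INTER_CUBIC)
cv2.imwrite("pics/m5.png",np.hstack([f(a[80:190,320:400]),f(b[120:230,360:440])]))
n=Rb[:,2];H=st(0,.04,.04,.012);T=H-n*.009
for s in(0,.009,.060,.107):p=(proj("side",T+n*s)-[320,80])*5;print(s,p.round())
E
```

```text
0 [142. 355.]
0.009 [147. 345.]
0.06 [175. 287.]
0.107 [203. 229.]
```

View pics/m5.png

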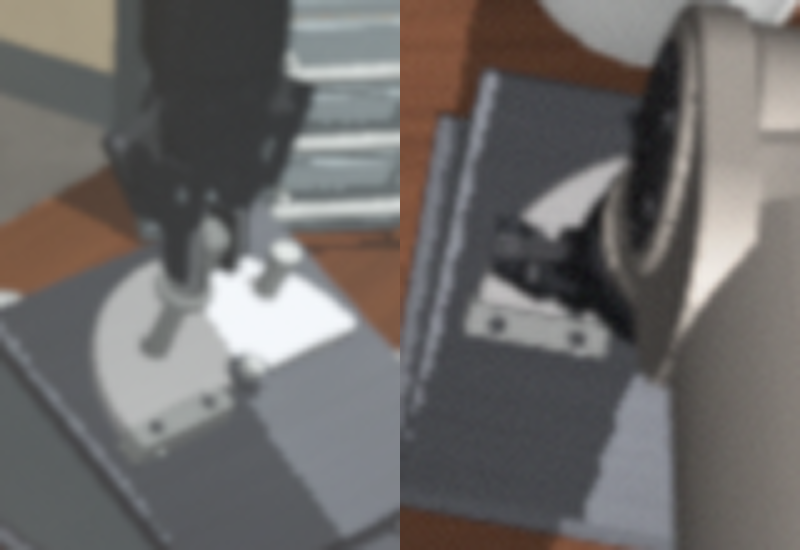

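The pin now leans parallel to the stud with its nose in the hole: mouth at (152,348), collar at (182,290). Slide it in along the hole axis.

```bash
python3 -m creep '[[[3,0,4,0,1],[5,0,8,0,1],[7,0,12,0,1],[9,0,16,0,1],[11,0,20,0,1],[12,0,24,0,1],[12,0,24,0,1]]]'
```

```text
time: 10.1
position: [0.5878, -0.1974, 0.1678]
tool_rot: [0.0, 0.995, -0.101, 0.001]
force: [6.4, -2.9, 0.1]
gripper_width: 0.0225
finger_force: 60.6
```

```bash
python3 - <<'E'
from h import *
for z in(.049,.054):to(ob+Rb@[.04,.04,z]-[0,0,.019],P[2])
E
```

```text
shift [12.5 -0.1 20.5] twist -0.3
shift [10.3 -0.1 16. ] twist -0.3
```

```bash
python3 -m creep '[[[3,0,4,0,1],[5,0,8,0,1],[7,0,12,0,1],[9,0,15,0,1],[11,0,18,0,1],[12,0,20,0,1],[12,0,20,0,1]]]'
python3 - <<'E'
from h import *
to(ob+Rb@[.04,.04,.049]-[0,0,.019],P[2])
E
```

```text
time: 10.8
position: [0.598, -0.1993, 0.1476]
tool_rot: [-0.0, 0.995, -0.101, -0.001]
force: [2.3, -2.2, 1.5]
gripper_width: 0.0223
finger_force: 60.6
shift [2.1 0.1 0.3] twist -0.3
```

```bash
python3 -m creep '[[[1,0,2,0,1],[2,0,3,0,1],[3,0,5,0,1],[3,0,6,0,1],[3,0,6,0,1]]]'
```

```text
time: 11.3
position: [0.598, -0.1994, 0.1465]
tool_rot: [0.0, 0.995, -0.101, -0.003]
force: [-23.1, 4.4, 42.3]
gripper_width: 0.0223
finger_force: 65.8
```

48 N along the normal with almost no motion: the collar is on the plate. Ease off, open and retreat.

```bash
python3 -m creep '[[[-3,0,-5,0,1],[-3,0,-5,0,0.2],[-3,0,-5,0,-0.2],[-3,0,-5,0,-0.2],[-3,0,-5,0,-0.2]]]'
python3 -m creep '[[[0,0,-15,0,-0.2],[0,0,-40,0,-0.2],[0,0,-70,0,-0.2],[-30,0,-110,0,-0.2],[-70,0,-130,0,-0.2],[-110,-60,-130,0,-0.2],[-150,-110,-130,0,-0.2],[-150,-150,-130,0,-0.2]]]'
python3 - <<'E'
from h import *
import cv2
for i,n in enumerate(("side","top")):
  im=vision.get_image(n);cv2.imwrite(f"pics/f{n}.png",im[:,:,::-1])
n=Rb[:,2];B=ob+Rb@[.04,.04,0]
for s in(.012,.018,.059):print(s,proj("side",B+n*s).round(1),proj("top",B+n*s).round(1))
# numeric check: brightness profile along the pin axis, and difference to the scene before insertion
t0=cv2.imread("pics/t1f.png").astype(int);t1=cv2.imread("pics/ftop.png").astype(int)
s0=cv2.imread("pics/side0.png").astype(int);s1=cv2.imread("pics/fside.png").astype(int)
g=s1.mean(2);print(g[118:156:2,336:372:2].astype(int))
E
```

```text
time: 11.8
position: [0.5982, -0.1989, 0.1462]
tool_rot: [-0.0, 0.995, -0.101, -0.001]
force: [-0.0, -0.3, -0.9]
gripper_width: 0.0514
finger_force: 0.0
time: 12.6
position: [0.4823, -0.0439, 0.2786]
tool_rot: [0.001, 0.995, -0.102, 0.001]
force: [1.6, 0.4, -0.2]
gripper_width: 0.0512
finger_force: 0.0
0.012 [349.3 149. ] [399.2 167.6]
0.018 [350.  147.7] [399.4 168.2]
0.059 [354.6 138.3] [401.2 172.9]
[[ 61  61  67  72  70  66  81  71  66  74 108 138 141 133  92  65  63  65]
 [ 63  64  65  73  72  69  81  72  70 107 138 140 140 126  68  62  66  98]
 [ 63  65  65  72  72  75  72  72  80 127 140 140 140 124  65  61  65  98]
 [ 67  64  64  72  73  73  70  72  91 138 143 140 138 120  65  61  64  97]
 [ 90  77  67  70  74  72  70  73  97 126 134 136 136 119  65  61  67 108]
 [ 98  98  94  81  70  68  68 103 127 133 136 136 136 119  63  63  68 110]
 [101 101 101  89  65  65  74 134 140 158 173 186 195 171  66  63  67 103]
 [103 106 115 101  66  67  84 139 193 239 242 245 247 224  95  65  67 117]
 [125 133 135 107  66  68  86 139 201 246 247 247 247 243 212 150  92 134]
 [136 137 136 107  65  69  90 138 186 222 239 246 247 247 247 240 216 173]
 [136 137 139 141  76  70  84 138 142 162 182 219 246 247 247 247 245 207]
 [137 139 168 223 154  80  91 144 135 155 161 177 240 247 247 247 247 244]
 [136 137 168 213 223 189 134 141 122 132 140 181 243 247 247 247 247 247]
 [105 115 169 183 191 208 179 116 117 117 129 219 247 247 247 247 247 247]
 [ 96 119 177 184 181 163 123 115 118 117 172 242 247 247 247 247 248 247]
 [ 97 127 179 183 171 147 121 117 117 123 213 247 247 248 247 247 246 247]
 [ 97 128 178 184 174 141 141 124 119 147 227 247 247 247 246 234 215 229]
 [ 96 122 177 184 183 162 142 147 150 164 234 247 247 247 237 169 193 224]
 [ 97 115 173 185 184 184 175 157 157 171 214 239 246 247 233 146 161 207]]
```

```bash
python3 - <<'E'
import cv2
np=__import__("numpy");np.set_printoptions(linewidth=200)
print(cv2.imread("pics/ftop.png").mean(2)[156:190,386:418].astype(int)[::1,::1])
E
```

```text
[[ 68  68  72 ... 253 253 253]
 [ 70  71  76 ... 253 253 253]
 [ 70  76  90 ... 253 253 253]
 ...
 [149 148 149 ... 199 179 230]
 [135 135 136 ... 188 155 175]
 [ 93  95 104 ... 164 141 139]]
```

```bash
python3 - <<'E'
import cv2
g=cv2.imread("pics/ftop.png").mean(2).astype(int)
print("     "+" ".join(f"{u:3d}" for u in range(386,420)))
for v in range(156,190):print(v,":"," ".join(f"{x:3d}" for x in g[v,386:420]))
E
```

```text
386 387 388 389 390 391 392 393 394 395 396 397 398 399 400 401 402 403 404 405 406 407 408 409 410 411 412 413 414 415 416 417 418 419
156 :  68  68  72  73  78  94 113 135 154 165 170 171 197 239 252 253 253 253 253 253 253 253 253 253 253 253 253 253 253 253 253 253 253 253
157 :  70  71  76  85 102 126 147 164 172 175 173 175 181 219 247 253 253 253 253 253 253 253 253 253 253 253 253 253 253 253 253 253 253 253
158 :  70  76  90 113 136 157 168 174 174 175 174 175 176 206 246 253 253 253 253 253 253 253 253 253 253 253 253 253 253 253 253 253 253 253
159 :  77  96 120 145 164 173 176 176 175 175 176 176 178 204 245 253 253 253 253 253 253 253 253 253 253 253 253 253 253 253 253 253 253 253
160 :  98 126 152 168 174 176 177 176 177 175 175 177 176 197 239 251 253 253 253 253 253 253 253 253 253 253 253 253 253 253 253 253 253 253
161 : 132 155 167 174 176 173 174 175 176 173 170 169 165 173 207 239 249 252 253 253 253 253 253 253 253 253 253 253 253 253 253 253 253 253
162 : 159 170 174 175 175 173 173 174 171 165 155 147 143 146 158 184 215 241 251 253 253 253 253 253 253 253 25
[... 3163 characters left out ...]
 151 148 149 149 151 147 141 135 131 133 142 142 140 147 177 199 211 221 226 206 162 139 154 193 218 224 214 179 154 186 244 253 253
186 : 151 149 152 151 149 149 147 130 115 107 117 137 145 145 147 156 156 155 161 161 141 134 146 184 232 246 248 244 225 179 183 242 252 253
187 : 149 148 149 148 147 150 145 120  92  81  94 128 145 149 148 146 143 142 141 137 126 133 159 211 244 250 250 249 241 199 179 230 247 249
188 : 135 135 136 142 145 147 143 125 100  85  97 128 145 147 142 136 137 140 142 137 130 136 159 213 243 249 250 248 234 188 155 175 196 206
189 :  93  95 104 117 126 133 133 125 115 115 122 136 145 144 138 136 139 140 140 138 136 136 151 193 233 244 245 240 215 164 141 139 145 148
```

In the final top image the head's disc is centred at about (401,173), predicted home (401.2,172.9). The collar is at about (399,168.5), predicted (399.4,168.2). The pin is home and released, so I'll hand in.

```bash
python3 -c "
from workcell import env
print(env.job_done())"
```

```text
the job is handed in; nothing more can be done
None
```

The half-round plate is against its stop bar and the retaining pin is through both holes, collar on the plate and released; I handed the job in at about 12.6 s (no verdict came back), and I touched nothing else.

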